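# Set a scored front panel over the snapping edge

## Task

Get the black radio front panel ready for snapping: pushing it with the fingertips only, slide it across the raised plywood board until its long side lies snug against the aluminium fence and its white scored line lies right over the board's steel edge, so that just the narrow strip beyond the line hangs out over the bench. Do not pick the panel up or tip it over the edge, and leave the knife, knob and the other loose things where they are.

Things in the scene. Friction and masses are not known exactly. Their poses are not given: they have to be found in the camera images.
- board: Snapping board screwed to the bench: plywood, 300 mm (its x, -150 to 150) by 380 mm (its y, -210 to 170), top 40 mm above the bench. Origin on the bench at x = y = 0 of those ranges; z up; x points away from the robot, its yaw varies. Its +y end (y = 170 mm) is the open snapping edge, a 20 mm wide steel strip flush with the top; free air beyond. The knife and knob lie on the ledge behind the fence.
- edge_mid (a point): Point on the top edge of the steel strip (the snapping edge) at the board's x = 0, y = 170 mm, z = 40 mm; axes as the board's. The edge runs along the board's x through it.
- fence_face (a point): Point at the foot of the fence's guiding face: board x = 60 mm, y = 0, z = 40 mm; axes as the board's. The fence is an aluminium bar, 20 mm wide, standing 12 mm above the top, along the board's y from -185 to +150 mm; this face looks toward the robot (-x).
- panel: Loose black acrylic sheet lying on the board, 120 mm (its x) by 200 mm (its y), 5 mm thick, 0.11 to 0.19 kg; slides under a push of about 1 N and stops with it. Origin at the centre of its underside, z up. A white line crosses it at y = +55 mm, 45 mm from the +y end, which faces the edge. Starts up to 0.2 rad askew, off the fence, line 30 to 130 mm short of the edge. Grey crosses: pencil marks.
- line_far (a point): End of the white line on the panel's fence side: panel x = +60, y = +55 mm, on its top face.
- line_near (a point): End of the white line on the panel's robot side: panel x = -60, y = +55 mm, on its top face.
- tail_far (a point): Rear corner of the panel on the fence side: panel x = +60, y = -100 mm, on its top face.
- scorer: Scoring knife, yellow handle with a short steel blade, 135 mm long, 14 mm thick, lying on the ledge behind the fence. Origin under its middle. Leave it.
- knob: Loose aluminium tuning knob, 38 mm across, 20 mm high, on the ledge behind the fence. Origin at the centre of its underside. Leave it.
- jar: Screw-top glass jar, 58 mm across, 75 mm high, on the bench beside the board. Origin at the centre of its underside. Leave it.
- can: Aluminium spray-cleaner can with a blue band, 52 mm across, 130 mm high, on the bench beside the board. Origin at the centre of its underside. Leave it.
- mic: Black hand microphone without cord, 55 by 85 by 30 mm, lying on the bench beside the board. Origin under its middle. Leave it.
- speaker: Small bare loudspeaker lying cone down, 76 mm across, 32 mm high, on the bench beside the board. Origin at the centre of its underside. Leave it.

How it is judged:
By the outcome, as a careful person would: the job done as asked, in the order asked, and still so for the second after the job is handed in, with the robot touching nothing.
It also fails if it takes over 67 s, if anything falls off the work surface, if the arm or the gripper's body presses on something with over 40 N, if the wrist force passes 120 N, or if a joint passes its speed limit or range.

## Robot

A 6-joint arm with a two-finger parallel gripper is mounted at the origin on the work surface. World frame = base frame: x ahead of the robot, y to its left, z up, the work surface at z = 0. Lengths are in mm, angles in rad, forces in N, time in s.
With the tool pointing down it reaches from about 275 to 825 mm from the base axis. Payload 4.9 kg.
Tool frame: the origin (TCP) lies at the very end of the fingers, on their centre line; the grasp point (between the pads) lies 19 mm behind it; z points along the fingers, y is the direction in which the jaws open and shut (so a half turn about z gives the same grasp; the last joint's range is limited). The gripper opens to 85 mm and grips with 20 to 120 N. Pads are 22 mm wide; open, the fingers measure 114 mm over their backs; the gripper's body (76 mm by 85 mm) begins 54 mm behind the grasp point. The pads swing forward as they close: fully open they stand 13 mm farther back than shut.
Start: joints at [-1.299, 0.326, -0.193, 1.052, 0, 1.437], TCP at [217.128, -505.345, 231.281] pointing down, gripper open.
Joint ranges: [-2.65, 2.65], [-0.97, 1.79], [-1.3, 1.35], [-1.93, 2.1], [-1.47, 1.37], [-3.14, 3.14]. Speed limits (rad/s): [2.57, 2.57, 3.14, 3.14, 3.14, 3.14].

## Interface

Orientations are given as [roll, pitch, yaw] about the fixed x, y, z axes, in that order (R = Rz(yaw) Ry(pitch) Rx(roll)).
In Python, from bench import bot, solve_ik, imaging gives the robot as it stands. Calls block until the motion is done:
- bot.move_ptp(position, orientation): joint-space move of the TCP to a pose.
- bot.movel(position, rot=None, max_speed=150, threshold=None): straight line of the TCP; rot=None keeps the orientation; max_speed is the mean speed in mm/s. With threshold (N) it stops when the force on the tool has changed by that much, and returns True; else False.
- bot.move_j(angles): joint-space move.
- bot.grip(opening, effort=None): opening from 0.0 (shut) to 1.0 (fully open); effort is the grip in N (None keeps the last); returns when the fingers have stopped.
- bot.dwell(seconds).
- solve_ik(position, orientation): joint angles nearest the present ones, or None.
- bot.get_state(): the state.
- imaging.capture(name): name is "scene" or "top" or "wrist"; returns the picture (420x560x3 uint8, blue, green, red); there is no depth.
- imaging.camera_model(name): a dict with "K" (3x3 intrinsics, pixels), "position" and "rotation" of the camera in the world. Camera axes: x right, y up, looking along -z (the intrinsics and any distortion apply to the point x, -y, -z); pixel columns grow to the right and rows downward; lengths in mm; the calibration is good to about 2 mm. The wrist camera is an equidistant fisheye: a pixel r from the principal point sees the ray r / f radians off the axis. A picture is of the moment at which its call begins: read the wrist's pose just before it. camera_model takes no time and is no camera call; for the wrist camera it gives the pose at the moment of the call.
A pose or a line that the arm cannot do raises bot.IKError and nothing moves.
- bot.sign_off(): hands the job in, once; it reports no verdict.
The state is a dict: "t": time; "qpos": joint angles; "joint_velocities": joint speeds; "effort": joint torques, N m; "tcp_pos": TCP position; "orientation": TCP orientation; "contact_force": force on the tool from outside, world axes, zero at the start; "wrist_torque": the same for the moment, N m; "opening": opening from 0.0 (shut) to 1.0 (fully open).
Only numpy, scipy, OpenCV 4.12 (cv2) and the standard library are available. Lean on these libraries where they do the work, as an engineer would, in place of code of your own. Each camera call takes 0.05 s, during which the arm holds its last target.

## Working session

There is one attempt and no reset: what is moved stays moved. The work goes in short steps, each a Python script; the robot and the scene stay as the last script left them, time stands still between calls to the robot, and variables do not carry over. Pictures are saved under pics/ and viewed, and the job is handed in when it is done.

```bash
ls; mkdir -p pics; python3 - <<'E'
from bench import bot, imaging
import cv2
for n in ("scene","top","wrist"):
    m=imaging.camera_model(n); print(n,m)
    cv2.imwrite(f"pics/{n}0.png",imaging.capture(n))
s=bot.get_state();print(s["t"],s["orientation"],s["contact_force"])
E
```

```text
pics
scene {'K': array([[401.28258517,   0.        , 276.76949057],
       [  0.        , 401.28258517, 210.91850039],
       [  0.        ,   0.        ,   1.        ]]), 'position': array([1325.36574851,  167.23991472,  725.97847104]), 'rotation': array([0.84330143, 0.00458022, 1.84390541])}
top {'K': array([[406.68198347,   0.        , 279.91291243],
       [  0.        , 406.68198347, 211.09994737],
       [  0.        ,   0.        ,   1.        ]]), 'position': array([ 516.43717581,  -31.45950102, 1064.16818626]), 'rotation': array([ 0.0990512 , -0.00655692, -1.56624821])}
wrist {'K': array([[325.1922621 ,   0.        , 280.53795382],
       [  0.        , 325.1922621 , 210.096668  ],
       [  0.        ,   0.        ,   1.        ]]), 'position': array([ 294.01521963, -472.41063063,  374.10975506]), 'rotation': array([-0.33080989,  0.00132227, -1.1659133 ])}
0.15 [-3.14034191e+00 -1.76329036e-04  4.05765731e-01] [ 0.06152006  0.55999175 -0.7229243 ]
```

View pics/top0.png

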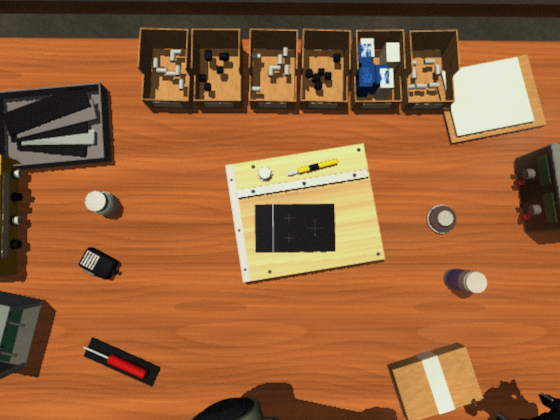

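View pics/scene0.png

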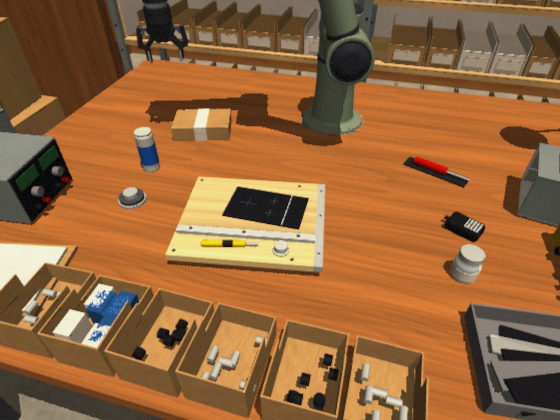

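View pics/wrist0.png

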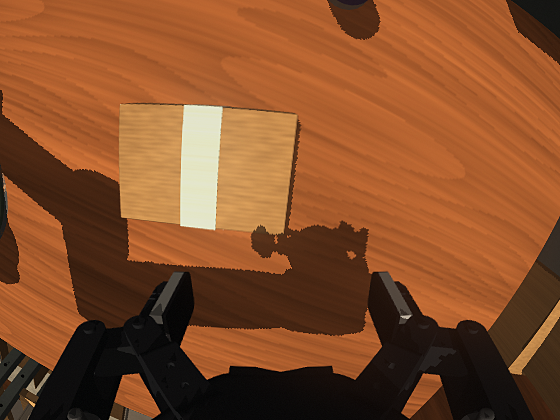

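```bash
cat > h.py <<'E'
import numpy as np, cv2
from scipy.spatial.transform import Rotation as R
from bench import bot, solve_ik, imaging
def rays(m,px,fish=False):
    px=np.atleast_2d(np.float64(px)); K=m["K"]
    x=(px[:,0]-K[0,2])/K[0,0]; y=(px[:,1]-K[1,2])/K[1,1]
    if fish:
        r=np.hypot(x,y)+1e-12; s=np.sin(r)/r; d=np.c_[x*s,-y*s,-np.cos(r)]
    else: d=np.c_[x,-y,-np.ones(len(x))]
    return R.from_euler("xyz",m["rotation"]).apply(d)
def cast(m,px,z,fish=False):
    d=rays(m,px,fish); p=np.asarray(m["position"])
    return (p+d*((z-p[2])/d[:,2])[:,None])[:,:2]
def proj(m,P,fish=False):
    P=np.atleast_2d(np.float64(P)); c=R.from_euler("xyz",m["rotation"]).inv().apply(P-m["position"])
    x,y,z=c[:,0],-c[:,1],-c[:,2]; K=m["K"]
    if fish:
        q=np.hypot(x,y)+1e-12; t=np.arctan2(q,z); u,v=x/q*t,y/q*t
    else: u,v=x/z,y/z
    return np.c_[u*K[0,0]+K[0,2],v*K[1,1]+K[1,2]]
E
python3 - <<'E'
from h import *
im=cv2.imread("pics/top0.png"); m=imaging.camera_model("top")
hsv=cv2.cvtColor(im,cv2.COLOR_BGR2HSV)
roi=np.zeros(im.shape[:2],np.uint8); roi[135:295,215:395]=255
v=cv2.cvtColor(im,cv2.COLOR_BGR2GRAY)
pan=((v<60)&(roi>0)).astype(np.uint8)
pan[:200]=0
pan=cv2.morphologyEx(pan,cv2.MORPH_CLOSE,np.ones((5,5)))
c=max(cv2.findContours(pan,0,2)[0],key=cv2.contourArea)
r=cv2.minAreaRect(c);b=cv2.boxPoints(r);print("panel",r,cast(m,b,45).round(1))
bd=((im[:,:,1]>110)&(roi>0)).astype(np.uint8)|pan
bd=cv2.morphologyEx(bd,cv2.MORPH_CLOSE,np.ones((7,7)))
c=max(cv2.findContours(bd,0,2)[0],key=cv2.contourArea)
r=cv2.minAreaRect(c);b=cv2.boxPoints(r);print("board",r,cast(m,b,40).round(1))
cv2.imwrite("pics/topz.png",cv2.resize(im[135:295,215:395],None,fx=4,fy=4,interpolation=2)[:600])
E
```

```text
panel ((295.0, 227.5), (47.0, 78.0), 90.0) [[ 635.4   22.7]
 [ 636.5 -174.2]
 [ 518.4 -173.2]
 [ 517.5   21.5]]
board ((304.28582763671875, 216.5745391845703), (143.99440002441406, 184.173828125), 87.51044464111328) [[ 778.4  144.7]
 [ 802.4 -329.1]
 [ 436.1 -336.2]
 [ 414.6  121.3]]
```

View pics/topz.png

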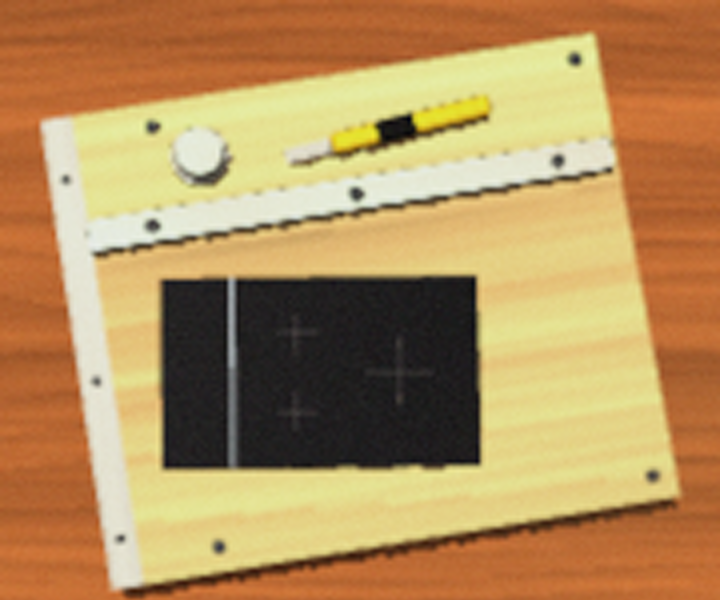

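```bash
python3 - <<'E'
from h import *
m=imaging.camera_model("top")
def f(z,h): return cast(m,np.array(z)/4.+[215-.375,135-.375],h)
b=f([(42,121),(595,35),(680,498),(113,588)],40);print(b)
ey=(b[0]-b[1])+(b[3]-b[2]); print("yaw",np.arctan2(-ey[0],ey[1]))
p=f([(162,280),(477,277),(480,465),(163,467)],45);print(p)
ey=(p[0]-p[1])+(p[3]-p[2]); print("pyaw",np.arctan2(-ey[0],ey[1]))
print("lens",np.linalg.norm(b-np.roll(b,1,0),axis=1),np.linalg.norm(p-np.roll(p,1,0),axis=1))
yaw=np.arctan2(-(b[0]-b[1])[0],(b[0]-b[1])[1])
# hover candidates
for a in (0,np.pi):
  print(solve_ik([430,-80,220],[np.pi,0,yaw+a]))
E
```

```text
[[ 736.31647382  102.94557224]
 [ 794.74645305 -251.99304811]
 [ 498.68551788 -300.63671589]
 [ 441.54791872   53.58085145]]
yaw 0.16154482609228502
[[ 633.83137345   24.89467645]
 [ 636.79205032 -173.86001751]
 [ 518.67749988 -174.71993917]
 [ 516.53551731   23.03141133]]
pyaw 0.012868348035450158
lens [298.87351294 359.71584159 300.03047137 358.79630746] [117.31065436 198.77674406 118.11768068 197.76295081]
[-0.3530232   0.12664366 -0.48389481  0.96025785  0.          2.62541284]
[-0.3530232   0.12664366 -0.48389481  0.96025785  0.         -0.51617982]
```

```bash
python3 - <<'E'
from h import *
for yw in (.16,.16+np.pi/2,.16-np.pi/2):
  print(yw,solve_ik([560,-220,60],[np.pi,0,yw]))
bot.move_ptp([455,-85,200],[np.pi,0,.16])
im=imaging.capture("wrist");cv2.imwrite("pics/w1.png",im)
print(bot.get_state()["t"])
E
```

```text
0.16 [-0.49696811  0.57810542 -0.26750996  0.72518095  0.          2.48462454]
1.7307963267948965 [-0.49696811  0.57810542 -0.26750996  0.72518095  0.          0.91382821]
-1.4107963267948966 [-0.49696811  0.57810542 -0.26750996  0.72518095  0.         -2.22776444]
1.9667
```

View pics/w1.png

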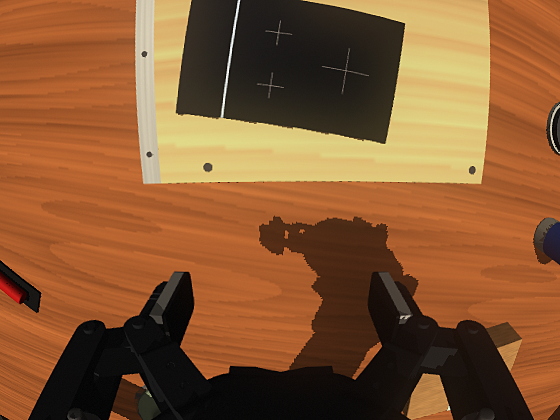

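The wrist view shows the panel cut off at the top (near corners (177,113), (386,143)) and the steel strip at left (x 136–158). I'll move further forward to see the fence too.

```bash
python3 - <<'E'
from h import *
import json
bot.move_ptp([575,-70,230],[np.pi,0,.16])
m=imaging.camera_model("wrist")
im=imaging.capture("wrist");cv2.imwrite("pics/w2.png",im)
json.dump({k:np.array(v).tolist() for k,v in m.items()},open("w2.json","w"))
print(bot.get_state()["t"])
E
```

```text
2.5833
```

View pics/w2.png

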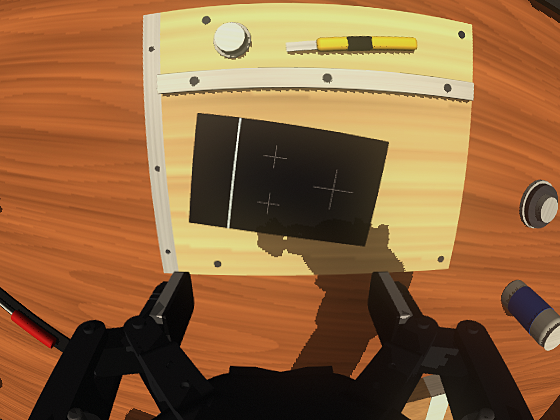

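```bash
cat >> h.py <<'E'
def sub(gray,p,d,half=8,sign=0,step=.25):
    """strongest gradient position along direction d (unit) near p; sign>0 dark->bright"""
    t=np.arange(-half,half+step,step); q=np.asarray(p,float)+t[:,None]*np.asarray(d,float)
    s=cv2.remap(cv2.GaussianBlur(gray,(0,0),.8).astype(np.float32),q[:,0].astype(np.float32)[None],q[:,1].astype(np.float32)[None],cv2.INTER_LINEAR)[0]
    g=np.gradient(s); g=np.abs(g) if sign==0 else g*sign
    i=int(g.argmax()); 
    if 0<i<len(g)-1:
        a,b,c=g[i-1:i+2]; o=.5*(a-c)/(a-2*b+c+1e-9)
    else:o=0
    return q[i]+np.clip(o,-1,1)*step*np.asarray(d,float)
def edge(m,gray,a,b,z,n=25,half=7,sign=0,fish=True):
    """edge points on plane z between guess world pts a,b; fits line -> point, dir"""
    a,b=np.float64(a),np.float64(b); P=a+(b-a)*np.linspace(0.04,.96,n)[:,None]
    nn=np.array([-(b-a)[1],(b-a)[0]])/np.linalg.norm(b-a)
    A=proj(m,np.c_[P,np.full(n,z)],fish); B=proj(m,np.c_[P+nn,np.full(n,z)],fish)
    D=(B-A)/np.linalg.norm(B-A,axis=1)[:,None]
    px=np.array([sub(gray,p,d,half,sign) for p,d in zip(A,D)])
    W=cast(m,px,z,fish)
    k=np.ones(n,bool)
    for _ in range(4):
        c=W[k].mean(0); u=np.linalg.svd(W[k]-c)[2][0]; u=u if u@(b-a)>0 else -u
        e=(W-c)@np.array([-u[1],u[0]]); k=np.abs(e)<max(.6,2*np.median(np.abs(e)))
    return c,u,e[k].std(),k.sum(),px
def inter(l1,l2):
    t=np.linalg.solve(np.c_[l1[1],-l2[1]],l2[0]-l1[0]); return l1[0]+t[0]*l1[1]
E
python3 - <<'E'
from h import *
import json
m=json.load(open("w2.json")); im=cv2.imread("pics/w2.png"); g=cv2.cvtColor(im,cv2.COLOR_BGR2GRAY)
C=lambda q,z:cast(m,q,z,True)
st=C([(143,16),(157,170),(163,270)],40); fn=C([(165,96),(470,100)],40); pn=C([(198,113),(388,142),(366,245),(189,222)],45); ln=C([(240,118),(228,227)],45)
print("steel",st,"\nfence",fn,"\npanel",pn,"\nline",ln)
out=im.copy()
L={}
for n,a,b,z,h in (("steel",st[0],st[2],40,8),("fence",fn[0],fn[1],40,6),("far",pn[0],pn[1],45,6),("near",pn[3],pn[2],45,6),("tail",pn[1],pn[2],45,6),("front",pn[0],pn[3],45,6),("line",ln[0],ln[1],45,4)):
    L[n]=edge(m,im[:,:,0] if n=="steel" else g,a,b,z,half=h)
    print(n,L[n][0].round(1),"ang %.4f"%np.arctan2(L[n][1][1],L[n][1][0]),L[n][2:4])
    for p in L[n][4]: cv2.circle(out,tuple(int(round(x)) for x in p),1,(0,0,255),-1)
cs=np.array([inter(L[a],L[b]) for a,b in (("far","front"),("far","tail"),("near","tail"),("near","front"))]);print(cs,np.linalg.norm(cs-np.roll(cs,1,0),axis=1))
cv2.imwrite("pics/w2o.png",out)
E
```

```text
Traceback (most recent call last):
  File "h.py", line 12, in cast
    d=rays(m,px,fish); p=np.asarray(m["position"])
  File "h.py", line 6, in rays
    x=(px[:,0]-K[0,2])/K[0,0]; y=(px[:,1]-K[1,2])/K[1,1]
               ~^^^^^
TypeError: list indices must be integers or slices, not tuple
```

```bash
cat > an.py <<'E'
from h import *
import json
def load(name):
    m={k:np.array(v) for k,v in json.load(open(name+".json")).items()}; return m,cv2.imread(f"pics/{name}.png")
def analyse(name,guess):
    m,im=load(name); g=cv2.cvtColor(im,cv2.COLOR_BGR2GRAY); out=im.copy(); L={}
    for n,(a,b,z,h) in guess.items():
        w=cast(m,[a,b],z,True)
        L[n]=edge(m,im[:,:,0] if n=="steel" else g,w[0],w[1],z,half=h)
        print(n,L[n][0].round(1),"ang %.4f"%np.arctan2(L[n][1][1],L[n][1][0]),"sd %.2f n %d"%L[n][2:4])
        for p in L[n][4]: cv2.circle(out,tuple(int(round(x)) for x in p),1,(0,0,255),-1)
    cv2.imwrite(f"pics/{name}o.png",out); return L
E
python3 - <<'E'
from an import *
L=analyse("w2",dict(steel=((150,100),(163,270),40,8),fence=((165,96),(470,100),40,6),far=((198,113),(388,142),45,6),near=((189,222),(366,245),45,6),tail=((388,142),(366,245),45,6),front=((198,113),(189,222),45,6),line=((240,118),(228,227),45,4)))
cs=np.array([inter(L[a],L[b]) for a,b in (("far","front"),("far","tail"),("near","tail"),("near","front"))]);print(cs,np.linalg.norm(cs-np.roll(cs,1,0),axis=1))
E
```

```text
steel [550.2  72.4] ang -2.9797 sd 0.28 n 22
fence [ 681.5 -104.1] ang -1.4066 sd 0.25 n 24
far [637.5 -75.4] ang -1.5578 sd 0.28 n 25
near [517.7 -84.8] ang -1.5643 sd 0.19 n 23
tail [ 580.6 -175.8] ang -3.1274 sd 0.24 n 23
front [576.   24.1] ang -3.1262 sd 0.29 n 25
line [576.8 -22. ] ang -3.1276 sd 0.20 n 17
[[ 636.2247364    25.03271519]
 [ 638.83289882 -174.9991455 ]
 [ 518.3128291  -176.70501066]
 [ 517.02036287   23.19901228]] [119.21847648 200.04886354 120.5321417  199.90820107]
```

View pics/w2o.png

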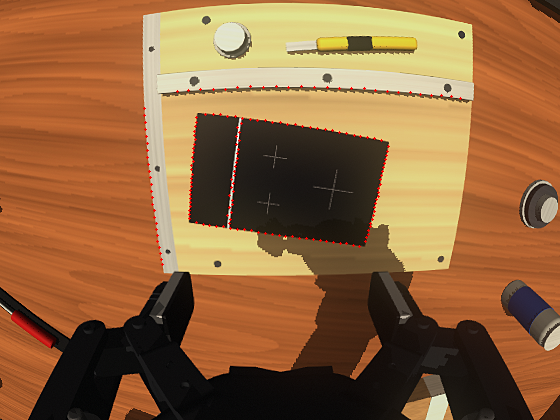

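```bash
cat >> h.py <<'E'
YAW=.163; EX=np.array([np.cos(YAW),np.sin(YAW)]); EY=np.array([-EX[1],EX[0]])
def W(x,y,z): return [*(x*EX+y*EY),z]
def B(p): p=np.asarray(p)[...,:2]; return np.stack([p@EX,p@EY],-1)
def st(tag=""):
    s=bot.get_state(); print(tag,"t %.2f"%s["t"],"B",B(s["tcp_pos"]).round(2),"z %.2f"%s["tcp_pos"][2],"F",(s["contact_force"]).round(2),"open %.2f"%s["opening"]); return s
def snap(name):
    import json
    m=imaging.camera_model("wrist"); im=imaging.capture("wrist"); cv2.imwrite(f"pics/{name}.png",im)
    json.dump({k:np.array(v).tolist() for k,v in m.items()},open(name+".json","w"))
E
python3 - <<'E'
from h import *
o=[np.pi,0,YAW]
bot.move_ptp(W(461,-169,60),o); st("above")
print(bot.movel(W(461,-169,24),max_speed=15,threshold=3)); s=st("touch")
z=s["tcp_pos"][2]+1.8
bot.movel(W(461,-169,z),max_speed=30); st("up")
snap("w3")
E
```

```text
above t 3.38 B [ 462.06 -169.82] z 61.15 F [ 0.27 -0.02 -0.06] open 1.00
True
touch t 5.34 B [ 460.98 -169.  ] z 26.84 F [0.16 0.31 4.44] open 1.00
up t 5.59 B [ 461.12 -169.08] z 28.76 F [0.03 1.39 0.26] open 1.00
```

View pics/w3.png

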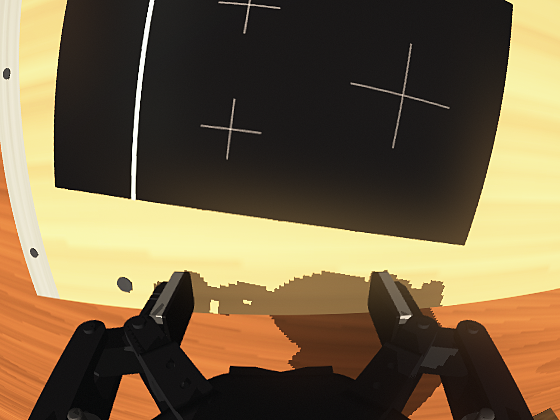

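Tips touch the board at TCP z = 26.8, so they now hover about 1.9 mm above it, behind the panel's near side. Now pushing to the fence.

```bash
python3 - <<'E'
from h import *
z=28.6
print(bot.movel(W(512,-169,z),max_speed=45,threshold=12)); st()
print(bot.movel(W(535,-169,z),max_speed=12,threshold=5)); st()
snap("w4")
E
```

```text
False
 t 6.92 B [ 511.89 -168.91] z 28.61 F [-0.59  1.   -0.31] open 1.00
True
 t 8.03 B [ 523.32 -168.78] z 27.96 F [-0.61 -0.65 -0.54] open 1.00
```

View pics/w4.png

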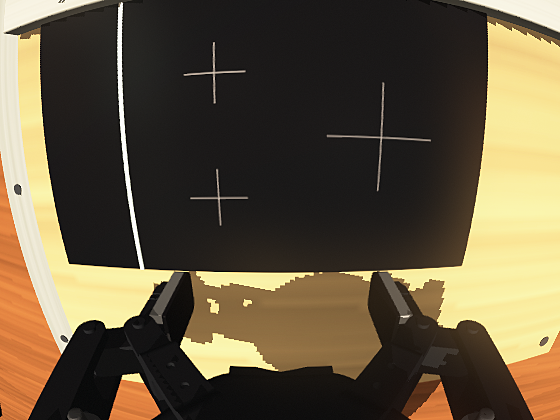

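The panel's far side is now at the fence (row ~10–30 at top) and its near side is flush with both fingertips (row ~268). Going round to the tail.

```bash
python3 - <<'E'
from h import *
bot.movel(W(505,-169,28.6),max_speed=80)
bot.movel(W(505,-169,75),max_speed=120)
bot.move_ptp(W(588,-330,150),[np.pi,0,YAW+np.pi/2]); st()
snap("w5")
E
```

```text
t 10.52 B [ 587.58 -329.46] z 149.15 F [ 0.35  0.34 -0.19] open 1.00
```

View pics/w5.png

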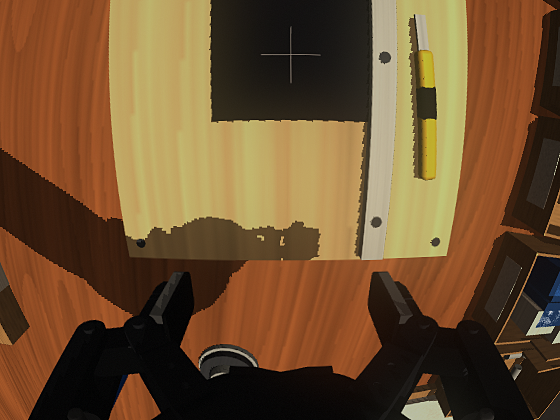

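```bash
python3 - <<'E'
from an import *
L=analyse("w5",dict(tail=((211,121),(368,121),45,6),far=((371,30),(368,115),45,5),near=((211,30),(211,115),45,5),fence=((363,140),(358,240),40,6)))
for k in L: print(k,B(L[k][0]).round(1),"ang-yaw %.4f"%(np.arctan2(L[k][1][1],L[k][1][0])-YAW))
bot.grip(.55)
o=[np.pi,0,YAW+np.pi/2]
ty=B(L["tail"][0])[1]; y0=ty-11-14; print("start",y0)
bot.move_ptp(W(594,y0,62),o); st()
print(bot.movel(W(594,y0,22),max_speed=18,threshold=3)); s=st("touch")
bot.movel(W(594,y0,s["tcp_pos"][2]+1.8),max_speed=30); st()
snap("w6")
E
```

```text
tail [ 630.5 -158.9] ang 0.1618 sd 0.32 n 21
far [ 684.2 -110.6] ang -1.4140 sd 0.21 n 24
near [ 563.2 -131.4] ang -1.4089 sd 0.35 n 25
fence [ 702. -211.] ang -1.3967 sd 0.24 n 22
tail [ 596.4 -259.1] ang-yaw -0.0012
far [ 657.2 -220.2] ang-yaw -1.5770
near [ 534.4 -221.1] ang-yaw -1.5719
fence [ 658.4 -322.1] ang-yaw -1.5597
start -284.1112419379506
 t 11.52 B [ 594.11 -284.27] z 62.25 F [-0.2   0.03  0.35] open 0.55
True
touch t 12.86 B [ 593.95 -284.08] z 37.55 F [-0.57  0.38  4.34] open 0.55
 t 13.11 B [ 594.11 -284.2 ] z 39.41 F [ 0.15 -0.95  0.3 ] open 0.55
```

View pics/w6.png

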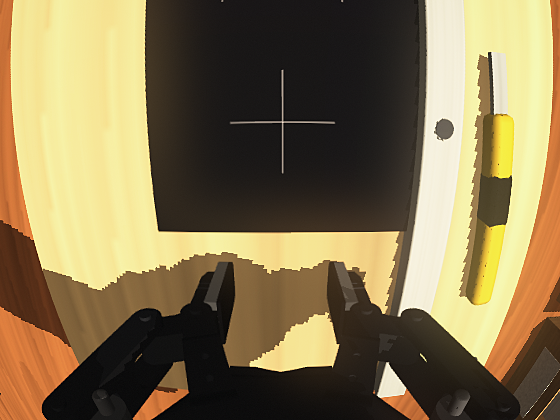

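```bash
python3 - <<'E'
from h import *
o=[np.pi,0,YAW+np.pi/2]
z=39.3
print(bot.movel(W(594,-198,z),max_speed=35,threshold=15)); st()
bot.movel(W(594,-215,z),max_speed=60)
bot.move_ptp(W(594,-230,250),o); st()
snap("w7")
E
```

```text
False
 t 15.77 B [ 593.99 -198.07] z 39.27 F [-0.19 -1.83 -0.09] open 0.54
 t 17.05 B [ 593.38 -229.44] z 248.40 F [-0.48 -0.73  0.11] open 0.55
```

View pics/w7.png

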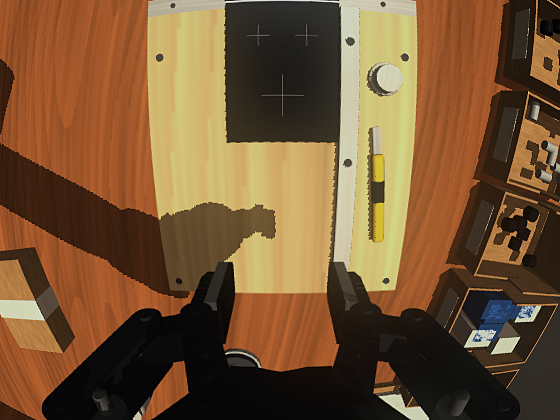

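```bash
python3 - <<'E'
from h import *
o=[np.pi,0,YAW+np.pi/2]
bot.move_ptp(W(594,-130,235),o); bot.dwell(.2); st()
snap("w8")
E
```

```text
t 17.78 B [ 593.97 -130.94] z 234.46 F [ 0.7  -0.04 -0.27] open 0.55
```

View pics/w8.png

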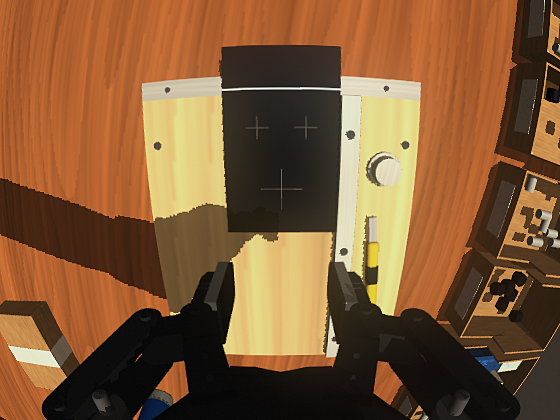

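```bash
python3 - <<'E'
from an import *
m,im=load("w8"); cv2.imwrite("pics/w8z.png",cv2.resize(im[40:110,130:430],None,fx=2.6,fy=2.6,interpolation=2))
L=analyse("w8",dict(steelL=((150,82),(218,78),40,5),steelR=((346,78),(412,81),40,5),line=((224,89),(339,89),45,4),tail=((229,231),(337,232),45,5),far=((341,60),(336,225),45,5),near=((222,60),(228,225),45,5),fence=((340,100),(331,300),40,5),front=((224,46),(338,46),45,5)))
for k in L: print(k,B(L[k][0]).round(2),"ang-yaw %.4f"%(np.arctan2(L[k][1][1],L[k][1][0])-YAW))
E
```

```text
steelL [488.6  61.7] ang 0.1643 sd 0.29 n 25
steelR [693.7  95.7] ang 0.1712 sd 0.29 n 23
line [592.3  64.5] ang 0.1745 sd 1.32 n 25
tail [622.7 -87.4] ang 0.1591 sd 0.13 n 22
far [662.2  14.3] ang -1.4016 sd 0.56 n 24
near [542.9  -9.3] ang -1.4027 sd 0.37 n 22
fence [671.8 -47.7] ang -1.4433 sd 1.27 n 21
front [586.8 109.1] ang 0.1613 sd 0.23 n 24
steelL [492.09 -18.39] ang-yaw 0.0013
steelR [700.05 -18.14] ang-yaw 0.0082
line [594.92 -32.49] ang-yaw 0.0115
tail [ 600.22 -187.31] ang-yaw -0.0039
far [655.71 -93.3 ] ang-yaw -1.5646
near [534.21 -97.3 ] ang-yaw -1.5657
fence [ 655.12 -156.05] ang-yaw -1.6063
front [596.7   12.47] ang-yaw -0.0017
```

View pics/w8o.png

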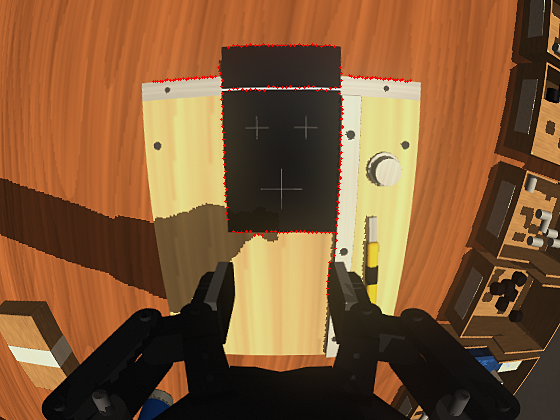

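View pics/w8z.png

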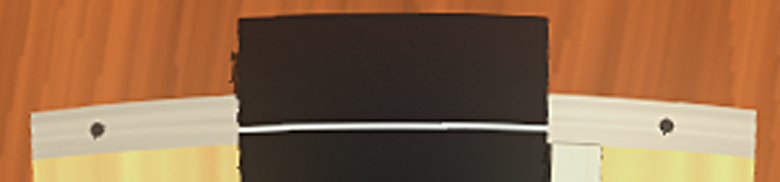

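```bash
python3 - <<'E'
from h import *
o=[np.pi,0,YAW+np.pi/2]
z=39.3
bot.move_ptp(W(594,-206,75),o)
bot.movel(W(594,-206,z),max_speed=60)
print(bot.movel(W(594,-185.2,z),max_speed=15,threshold=15)); st()
bot.movel(W(594,-205,z),max_speed=60)
bot.movel(W(594,-205,90),max_speed=120)
# side snug: single push at near side, wide-open fingers around panel centre y=-74
bot.grip(1.0)
o=[np.pi,0,YAW]
bot.move_ptp(W(500,-85,70),o)
bot.movel(W(500,-85,28.6),max_speed=80); st()
print(bot.movel(W(520,-85,28.6),max_speed=40,threshold=10)); st()
print(bot.movel(W(532,-85,28.6),max_speed=8,threshold=6)); st("snug")
bot.movel(W(505,-85,28.6),max_speed=60)
bot.movel(W(505,-85,80),max_speed=120)
bot.move_ptp(W(520,-50,200),o);bot.dwell(.2)
st();snap("w9")
E
```

```text
False
 t 20.85 B [ 594.   -185.19] z 39.29 F [ 0.34 -0.35  0.58] open 0.55
 t 24.55 B [500.   -85.04] z 28.42 F [ 0.06  0.22 -0.45] open 1.00
False
 t 25.20 B [519.88 -84.89] z 28.49 F [ 0.25  0.54 -0.12] open 1.00
True
snug t 26.00 B [523.08 -84.75] z 27.88 F [-0.35 -0.68  0.61] open 1.00
 t 27.78 B [518.75 -50.  ] z 198.14 F [-0.21 -0.92  0.31] open 1.00
```

View pics/w9.png

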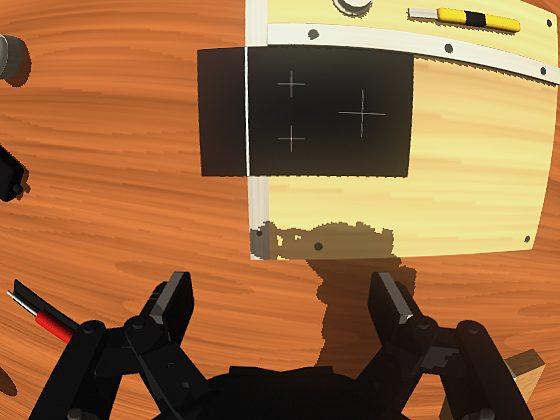

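```bash
cat > meas.py <<'E'
from an import *
import sys
def band(name,fr,ang=0):
    pass
E
python3 - <<'E'
from an import *
m,im=load("w9"); cv2.imwrite("pics/w9z.png",cv2.resize(im[0:270,190:300],None,fx=2.2,fy=2.2,interpolation=2))
L=analyse("w9",dict(steelN=((249,182),(252,256),40,5),steelF=((245,2),(246,42),40,5),line=((248,52),(249,172),45,3),tail=((413,58),(407,170),45,5),front=((198,55),(203,172),45,5),far=((205,49),(405,55),45,4),near=((205,176),(402,176),45,4),fence=((418,57),(552,82),40,5)))
for k in L: print(k,B(L[k][0]).round(2),"ang-yaw %.4f"%(np.arctan2(L[k][1][1],L[k][1][0])-YAW))
# white line centre by intensity
g=cv2.cvtColor(im,cv2.COLOR_BGR2GRAY).astype(float)
pts=[]
for r in range(58,170,3):
    s=g[r,243:255]-60; s[s<0]=0; pts.append((243+(s*np.arange(12)).sum()/s.sum(),r))
w=B(cast(m,pts,45,True)); print("line y",w[:,1].mean(),np.polyfit(w[:,0],w[:,1],1))
E
```

```text
steelN [485.2  61.1] ang -2.9740 sd 0.30 n 24
steelF [672.9  92.5] ang -2.9733 sd 0.06 n 25
line [599.2  77.6] ang -3.0037 sd 0.27 n 16
tail [616.3 -75.8] ang -2.9798 sd 0.26 n 25
front [581.5 121.2] ang -2.9757 sd 0.31 n 25
far [659.2  29.7] ang -1.3923 sd 0.42 n 21
near [538.7  16.2] ang -1.4040 sd 0.27 n 21
fence [ 693.9 -169.2] ang -1.4094 sd 0.30 n 23
steelN [488.69 -18.47] ang-yaw -3.1370
steelF [678.96 -17.87] ang-yaw -3.1363
line [603.86 -20.62] ang-yaw -3.1667
tail [ 595.87 -174.8 ] ang-yaw -3.1428
front [593.44  25.27] ang-yaw -3.1387
far [655.32 -77.68] ang-yaw -1.5553
near [534.15 -71.42] ang-yaw -1.5670
fence [ 657.2  -279.52] ang-yaw -1.5724
line y -19.625691549444397 [ 7.48501583e-04 -2.00688750e+01]
```

View pics/w9z.png

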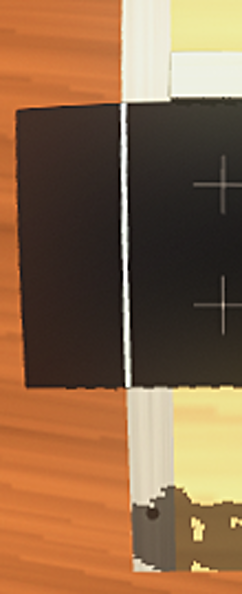

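View pics/w9o.png

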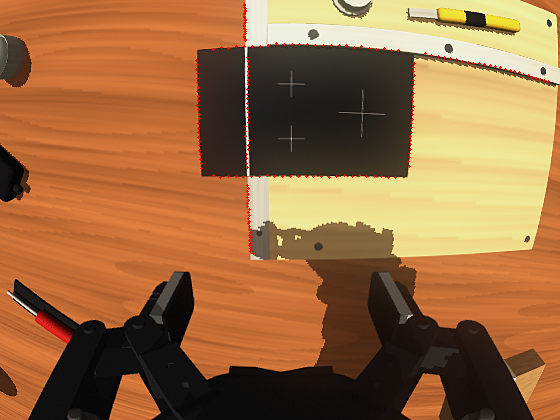

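```bash
python3 - <<'E'
from h import *
o=[np.pi,0,YAW+np.pi/2]
bot.grip(.55)
z=39.3
bot.movel(W(500,-100,150),max_speed=200)
bot.move_ptp(W(594,-215,90),o)
bot.movel(W(594,-205,z),max_speed=80)
print(bot.movel(W(594,-190,z),max_speed=30,threshold=15)); st()
print(bot.movel(W(594,-183.8,z),max_speed=8,threshold=15)); st()
bot.movel(W(594,-205,z),max_speed=60)
bot.movel(W(594,-205,90),max_speed=120)
bot.grip(1.0)
o=[np.pi,0,YAW]
bot.move_ptp(W(500,-85,70),o)
bot.movel(W(500,-85,28.6),max_speed=80)
bot.movel(W(519,-85,28.6),max_speed=40,threshold=10)
print(bot.movel(W(532,-85,28.6),max_speed=8,threshold=6)); st("snug")
bot.movel(W(505,-85,28.6),max_speed=60)
bot.movel(W(505,-85,80),max_speed=120)
bot.move_ptp(W(545,-40,160),o);bot.dwell(.3)
st();snap("w10")
E
```

```text
False
 t 31.77 B [ 594.13 -189.91] z 39.40 F [ 0.56 -0.31  0.01] open 0.55
False
 t 32.69 B [ 593.99 -183.82] z 39.31 F [ 0.51 -0.44 -0.61] open 0.56
True
snug t 37.93 B [523.08 -84.75] z 27.87 F [ 0.53 -0.15  0.82] open 1.00
 t 39.73 B [543.9 -40.3] z 158.77 F [0.31 0.51 0.55] open 1.00
```

View pics/w10.png

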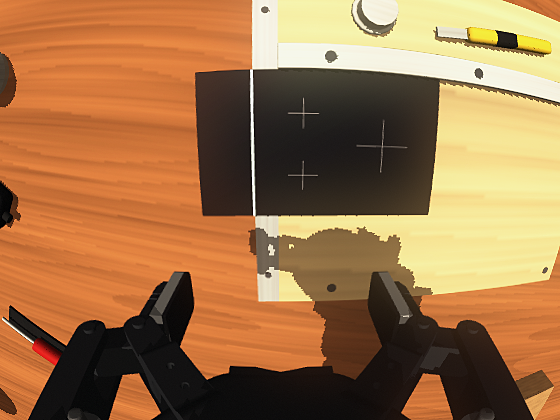

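```bash
python3 - <<'E'
from an import *
m,im=load("w10"); cv2.imwrite("pics/w10z.png",cv2.resize(im[40:280,225:300],None,fx=2.5,fy=2.5,interpolation=2))
L=analyse("w10",dict(steelN=((256,217),(257,235),40,4),steelF=((252,4),(251,64),40,4),tail=((439,85),(429,208),45,5),front=((195,78),(203,208),45,5),far=((205,70),(432,80),45,4),near=((208,215),(425,215),45,4)))
for k in L: print(k,B(L[k][0]).round(2),"ang-yaw %.4f"%(np.arctan2(L[k][1][1],L[k][1][0])-YAW))
g=cv2.cvtColor(im,cv2.COLOR_BGR2GRAY).astype(float)
pts=[]
for r in range(76,208,3):
    s=g[r,247:262]-60; s[s<0]=0; pts.append((247+(s*np.arange(15)).sum()/s.sum(),r))
w=B(cast(m,pts,45,True)); print("line y",w[:,1].mean(),np.polyfit(w[:,0],w[:,1],1))
E
```

```text
steelN [519.   66.7] ang -2.9327 sd 0.20 n 20
steelF [678.   93.2] ang -2.9785 sd 0.06 n 25
tail [615.2 -74.5] ang -2.9784 sd 0.28 n 25
front [582.8 123. ] ang -2.9768 sd 0.30 n 25
far [658.8  30.8] ang -1.4005 sd 0.27 n 23
near [539.4  13. ] ang -1.4037 sd 0.23 n 25
steelN [522.93 -18.38] ang-yaw -3.0957
steelF [684.18 -18.08] ang-yaw -3.1415
tail [ 594.96 -173.37] ang-yaw -3.1414
front [595.05  26.76] ang-yaw -3.1398
far [655.07 -76.51] ang-yaw -1.5635
near [534.35 -74.74] ang-yaw -1.5667
line y -18.184789738179006 [ 7.41313075e-04 -1.86272385e+01]
```

View pics/w10z.png

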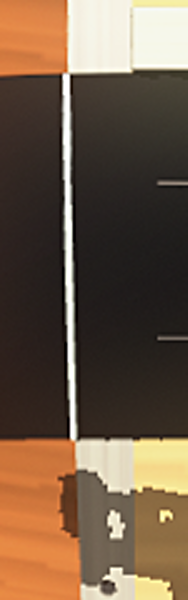

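View pics/w10o.png

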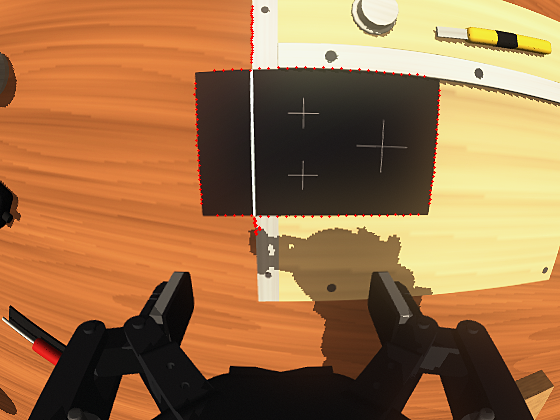

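```bash
python3 - <<'E'
import cv2
im=cv2.imread("pics/w10.png"); cv2.imwrite("pics/w10f.png",cv2.resize(im[40:110,240:480],None,fx=3.3,fy=3.3,interpolation=2))
E
```

```text
(no output)
```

View pics/w10f.png

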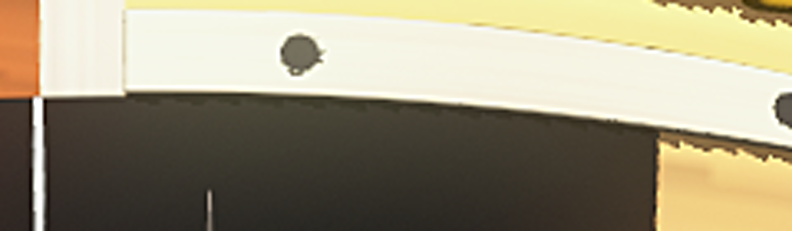

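The line lies along the steel edge from end to end, and no wood shows between the panel and the fence. The arm is clear, so I'm handing in.

```bash
python3 - <<'E'
from h import *
cv2.imwrite("pics/top_end.png",imaging.capture("top"))
st(); print(bot.sign_off())
E
```

```text
t 39.83 B [544.36 -40.29] z 159.28 F [-0.47  0.28  0.42] open 1.00
the job is handed in; nothing more can be done
None
```

The panel is in place: its long side is against the fence and its white line is over the steel edge. I handed the job in at about 40 s, and sign-off gives no verdict.

I pushed only with the fingertips, about 2 mm above the board. First I squared the panel against the fence, then pushed it along from the tail in three steps, and pushed it lightly against the fence again after the second and third steps.

**Last checks (wrist camera, about 160 mm up, after the final push):**
- **Line against edge:** the line measured y = -18.2 mm along the board's direction and the steel edge -18.1 to -18.4 mm, so they agree to about 0.2 mm. The panel's two ends put the line within about 0.2 mm of that.
- **Squareness:** the line is parallel to the edge to within about 0.003 rad.
- **Fence:** both later fence pushes stopped on contact at the same spot (523.1 mm), and no wood shows between panel and fence.
- **Other things:** the knife and knob looked undisturbed in the last wrist view. I took a final overhead picture but did not compare it with the first one.

**Disagreements:**
- The long sides read up to 0.007 rad askew, while the short ends and the line read 0.002 rad or less. I put this down to edge-finding noise against the fence's shadow.
- One short edge-fit on the steel strip, near a shadow, gave a bad angle (0.046 rad off). I ignored its angle but kept its position, the -18.4 mm above.
- The board measured about 360 mm long from the overhead camera, not 380 mm. I worked from the steel edge and fence themselves.

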